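# Stamp a blank with the mallet from the drawer

## Robot

A 6-joint arm with a two-finger parallel gripper is mounted at the origin on the work surface. World frame = base frame: x ahead of the robot, y to its left, z up, the work surface at z = 0. Lengths are in mm, angles in rad, forces in N, time in s.
With the tool pointing down it reaches from about 275 to 850 mm from the base axis. Payload 5.2 kg.
Tool frame: the origin (TCP) lies between the finger pads; the fingertips stand 17 mm ahead of it and the grasp point (between the pads) lies 2 mm behind it (nose_length is the distance from the TCP to the fingertips, in mm); z points along the fingers, y is the line along which they close (so a half turn about z gives the same grasp; the last joint's range is limited). The gripper opens to 85 mm and grips with 20 to 120 N. Pads are 22 mm wide; open, the fingers measure 114 mm over their backs; the gripper's body (76 mm by 85 mm) begins 54 mm behind the grasp point. The pads swing forward as they close: fully open they stand 13 mm farther back than shut.
Start: joints at [-1.328, 0.259, 1.535, -0, 1.348, -0.203], TCP at [237.169, -496.242, 248.31] pointing down, gripper open.
Joint ranges: [-3.14, 3.14], [-0.91, 2.08], [0.19, 2.58], [-1.22, 4.36], [0.22, 2.71], [-3.12, 3.12]. Speed limits (rad/s): [2.57, 2.57, 3.14, 3.14, 3.14, 3.14].

## Interface

Orientations are given as a rotation vector (axis times angle).
In Python, from bench import read_state, camera, hand_in, nose_length gives the robot as it stands.
- The arm moves only by the tool apply_moves, never from a script. Its argument "commands" is a list of rows, each a list of 3 entries, a list of its own where there are three numbers: the shift along the tool's x, y, z in units of 50 mm (1.0 is 50 mm), then the turn, a rotation vector about the tool's x, y, z in units of 5 degrees (1.0 is 5 degrees), then the opening, from 0 (shut) to 1 (fully open). In form: [[[x, y, z], [rx, ry, rz], hand], ...]. A call has 1 to 12 rows; each row is the pose to reach, as a shift and turn from the pose commanded when the call began, along the tool's axes at that moment; what a row does not reach only later rows make up. A row lasts 1/8 s, in which the tool goes at most 62.5 mm and 10.7 degrees, less where a joint would pass 70% of its speed; a pose out of reach is approached as far as the arm can. A call with a gripper value outside its range is refused whole. The fingers move at their own pace and stop on an object; "squeeze" is the grip in N (left out, the last holds). Time passes only in rows, so rows that repeat a pose let the fingers close. It gives the time, the measured TCP pose, the force, the opening and the grip force at its end, in the units of the state.
- read_state(): the state, without advancing time (a new reading comes with each control period).
- camera(name): name is "side" or "top"; returns a dict with "img" (384x512x3 uint8, blue, green, red), "fx", "fy", "cx", "cy" (pixels), "distortion" ([k1, k2, p1, p2, k3] as OpenCV has them; the pictures are not rectified), "eye" and "attitude" of the camera in the world. Camera axes: x right, y up, looking along -z (the intrinsics and any distortion apply to the point x, -y, -z); pixel columns grow to the right and rows downward; lengths in mm; the calibration is good to about 2 mm. A picture is of the moment at which its call begins. There is no depth.
- hand_in(): hands the job in; it is judged then, once.
The state is a dict: "clock": time; "joint_pos": joint angles; "dq": joint speeds; "joint_torque": joint torques, N m; "eef_pos": TCP position; "tool_rot": TCP orientation; "force": force on the tool from outside, world axes, zero at the start; "wrist_torque": the same for the moment, N m; "gripper_width": finger opening in mm; "grip_force": force on a finger pad.
Only numpy, scipy, OpenCV 4.12 (cv2) and the standard library are available. Lean on these libraries where they do the work, as an engineer would, in place of code of your own. Each camera call takes 0.05 s, during which the arm holds its last target. There are 200 camera calls.

## Task

Open the bench drawer, take out the mallet, and with the mallet's head strike the punch with the broad mushroom head down fully home with a quick blow, not a slow push, to stamp the copper blank under it. Then put the mallet back inside the drawer, let go of it, and close the drawer fully. Do not touch either press with the gripper, do not press the slim punch, and leave the other things on the bench and cabinet where they are.

Things in the scene. Friction and masses are not known exactly. Their poses are not given: they have to be found in the camera images.
- cabinet: Low wooden cabinet fixed on the bench: 260 deep (x) by 280 wide (y) by 103 mm high, one drawer. Origin: centre of its underside; its drawer front faces its own -x (roughly the robot); z up. The drawer front stands 14 mm ahead of the cabinet's -x face when shut.
- drawer (a joint): How far the drawer is pulled out towards the cabinet's -x, in m: 0 shut, 0.19 fully out (hard stop). Slides with about 1.2 N friction and stays where it is left. It starts shut or up to 15 mm open.
- drawer_handle (a point): Middle of the drawer's handle: a level steel bar, 11 mm thick, 110 long along the cabinet's y, its axis 35 mm ahead of the drawer front (29 mm clear gap), on two end stalks 94 mm apart. It is at 69 mm height; the drawer front's top edge is at 94 mm and the cabinet's top at 103 mm. Moves with the drawer.
- drawer_floor (a point): Centre of the drawer's inner floor, 15 mm above the bench; axes as the cabinet's. Moves with the drawer. The tray is 228 (x) by 242 mm (y) inside; side walls 6 mm thick rise 39 mm above the floor, the front panel (14 mm thick) 79 mm. Clear height under the cabinet's top: 78 mm above the floor.
- mallet: The mallet, 0.32 kg +-20 %: white plastic cylinder head, 50 mm diameter, 56 long, with two steel bands; round wooden handle, 22 mm thick. It stands stably in the drawer on a flat face of its head: head's axis upright, handle level. Origin: centre of the lower face; z: head's axis; +y: along the handle, which runs 28 mm above the lower face, from the head's side to 160 mm from its axis.
- mallet_grip (a point): Point on the handle's axis 50 mm from the head's axis (25 mm from its side), 28 mm above the lower face: a good place to hold it from above, fingers closing across the handle. At the start the handle points to the cabinet's +y within 0.25 rad and the head's axis is 65 to 100 mm behind the drawer front's inner side.
- mallet_head (a point): Centre of the mallet's head, 28 mm from either face.
- press_broad: Fixed hand stamping press of dark steel whose punch has a broad mushroom head: base 110 (x) by 90 (y) by 16 mm; two posts carry a bridge 38 by 90 mm, top at 103 mm, with a 34 mm wide collar on it up to 111 mm. Origin: centre of its underside, on the punch's axis; z up. The two presses may change places between runs. Includes its punch.
- punch_broad_top (a point): Centre of the top of the broad punch: a steel disc head 46 mm in diameter, 14 mm thick, 159 mm above the bench when up. Moves with the punch.
- punch_broad (a joint): How far the broad punch is down, in m: 0 up (sprung), 0.030 at its hard stop on the copper blank. About 4 N to start, 10 N fully down, plus damping of 15 N per m/s; it comes back up when released. A blow that drives it at 0.1 to 0.3 m/s is ample; a push slower than 0.04 m/s is no strike.
- press_slim: The other press, alike but for its punch: a slim straight pin head 18 mm in diameter, top at 148 mm. Origin: centre of its underside, on the punch's axis. Not to be struck.
- punch_slim (a joint): How far the slim punch is down, in m; 0 up (sprung), 0.030 at its stop. Leave it alone.
- tweezers: Steel tweezers 150 mm long (x), 13 wide, 8 high, lying on the bench between the presses. Origin: underside centre.
- hammer: Steel-headed hammer with dark wood handle, 260 mm long (x), lying on the bench, 26 mm high, head about 77 mm wide. Origin: underside, mid-length. Not the mallet.
- bench_block: Steel block 90 by 90 by 35 mm on the bench. Origin: underside centre.
- flux_dish: White bowl, 110 mm diameter, 30 high. Origin: underside centre.
- pickle_bowl: White bowl, 90 mm diameter, 40 mm high, standing on the middle of the cabinet's top. Origin: underside centre.
- jar: Small glass jar, 60 mm diameter, 75 mm high. Origin: underside centre.
- plate: White plate, 150 mm diameter, 18 mm high, left of the cabinet. Origin: underside centre.
Things that resemble listed ones, but are neither listed nor needed, are in the scene too. Leave any turquoise look-alike of the press_broad alone.

How it is judged (in metres and radians):
On the way, in this order (a step that is already met when the one before it is completed fails the run):
1. the drawer is pulled open by 100 mm or more (value of joint drawer above 0.1 m), for 0.1 s.
2. the mallet is lifted out in the gripper (head centre above 130 mm) (height (world z) of mallet_head above 0.13 m and contact force between the fingers and mallet above 1 N), for 0.1 s.
3. the broad punch is struck by the mallet: driven down faster than 0.04 m/s (value of joint punch_broad above 0.002 m and velocity of joint punch_broad above 0.04 m/s and contact force between mallet and press_broad above 0.1 N).
4. that punch is fully home (26 of 30 mm down or more) under the mallet (value of joint punch_broad above 0.026 m and contact force between mallet and press_broad above 0.1 N).
5. the mallet's head is back on the floor of the drawer and let go (x of mallet_head in the frame of drawer_floor between -0.115 and 0.115 m and y of mallet_head in the frame of drawer_floor between -0.125 and 0.125 m and z of mallet_head in the frame of drawer_floor between 0.015 and 0.045 m and contact force between the fingers and mallet below 0.1 N and linear speed of mallet below 0.05 m/s), for 0.2 s.
At the end, for the whole second after the job is handed in: The drawer is shut to within 8 mm, with the mallet lying or standing at rest on its floor, released; both punches are up (within 3 mm) (value of joint drawer below 0.008 m and x of mallet_head in the frame of drawer_floor between -0.115 and 0.115 m and y of mallet_head in the frame of drawer_floor between -0.125 and 0.125 m and z of mallet_head in the frame of drawer_floor between 0.015 and 0.045 m and linear speed of mallet below 0.02 m/s and contact force between the fingers and mallet below 0.1 N and value of joint each of punch_broad, punch_slim below 0.003 m); the robot touches nothing.
It fails at once if the slim punch is pressed down (more than 5 mm) (value of joint punch_slim above 0.005 m).
It fails at once if the gripper or arm pushes on either press with more than 2 N (contact force between any of the fingers, the arm and press_broad above 2 N or contact force between any of the fingers, the arm and press_slim above 2 N).
It fails at once if one of the other things is moved by more than 30 mm (distance of any of tweezers, hammer, bench_block, flux_dish, pickle_bowl, jar, plate from where it was at the start of the episode above 0.03 m).
It also fails if it takes over 72 s, if anything falls off the work surface, if the arm or the gripper's body presses on something with over 40 N, if the wrist force passes 120 N, or if a joint passes its speed limit or range.

## Working session

There is one attempt and no reset: what is moved stays moved. The work goes in short steps, Python scripts to look and compute and a tool call to move; the robot and the scene stay as the last step left them, time stands still between calls to the robot, and variables do not carry over. Pictures are saved under pics/ and viewed, at most 11 in all, crops included, and the job is handed in when it is done.

Besides the shell and the picture viewer there is one more tool, called after ">>>" in YAML: its name, and indented under it one key for each argument. apply_moves: Moves the arm, as the interface text tells. Its arguments: {"type":"object","properties":{"commands":{"type":"array"},"squeeze":{"type":"number"}},"required":["commands"]}

```bash
mkdir -p pics; cat > h.py <<'E'
import numpy as np, cv2
from scipy.spatial.transform import Rotation as R
from bench import read_state, camera, hand_in, nose_length
def rotm(a):
    a=np.array(a,float)
    return a if a.shape==(3,3) else (R.from_rotvec(a).as_matrix() if a.size==3 else R.from_quat(a).as_matrix())
def ray(c,px):
    K=np.array([[c['fx'],0,c['cx']],[0,c['fy'],c['cy']],[0,0,1]])
    p=cv2.undistortPoints(np.array(px,float).reshape(-1,1,2),K,np.array(c['distortion']))[:,0]
    d=np.c_[p[:,0],-p[:,1],-np.ones(len(p))]@rotm(c['attitude']).T
    return np.array(c['eye']),d
def onz(c,px,z):
    e,d=ray(c,px); z=np.array(z,float)
    return e+d*((z-e[2])/d[:,2])[:,None]
def proj(c,P):
    K=np.array([[c['fx'],0,c['cx']],[0,c['fy'],c['cy']],[0,0,1]])
    q=(np.array(P,float).reshape(-1,3)-np.array(c['eye']))@rotm(c['attitude'])
    q=q*[1,-1,-1]
    return cv2.projectPoints(q.reshape(-1,1,3),np.zeros(3),np.zeros(3),K,np.array(c['distortion']))[0][:,0]
E
python3 - <<'E'
from h import *
import pickle
for n in('top','side'):
    c=camera(n); pickle.dump(c,open(n+'.pkl','wb'))
    cv2.imwrite(f'pics/{n}0.png',cv2.resize(c['img'],(800,600),interpolation=cv2.INTER_CUBIC))
    print(n,{k:v for k,v in c.items() if k!='img'})
s=read_state();print(s,nose_length)
E
```

```text
top {'fx': 460.37092515271416, 'fy': 460.37092515271416, 'cx': 254.30395364603385, 'cy': 188.47477411774221, 'distortion': array([-0.01373921,  0.        ,  0.        ,  0.        ,  0.        ]), 'eye': array([ 335.208729  ,   59.17159063, 1496.31735693]), 'attitude': array([ 0.09881946, -0.08658715, -1.5624504 ])}
side {'fx': 447.9534338624798, 'fy': 447.9534338624798, 'cx': 260.75354002074295, 'cy': 190.177917492773, 'distortion': array([-0.07138423,  0.        ,  0.        ,  0.        ,  0.        ]), 'eye': array([-159.68125602, -769.29512197, 1373.41567324]), 'attitude': array([ 0.67397497, -0.23995653, -0.62353569])}
{'clock': 0.1, 'joint_pos': array([-1.32779749e+00,  2.59299932e-01,  1.53594807e+00, -1.06053948e-05,
        1.34798702e+00, -2.02788430e-01]), 'dq': array([-1.27535987e-04, -2.48485328e-03, -4.41035845e-03,  6.56293003e-04,
        3.89310877e-04,  2.02789001e-05]), 'joint_torque': array([ 1.81589545e-03, -4.46970749e+01, -2.91246468e+01, -4.41941193e-04,
        6.45570210e-03,  1.59221628e-05]), 'eef_pos': array([ 237.0608964 , -495.81280948,  247.55200743]), 'tool_rot': array([-3.06227355e+00, -6.94097874e-01,  6.80698583e-05]), 'force': array([-0.11493369,  0.1679987 ,  0.60104814]), 'wrist_torque': array([0.0326325 , 0.02637681, 0.02930826]), 'grip_force': 0.0, 'gripper_width': 85.53173255395033} 17.0
```

View pics/top0.png

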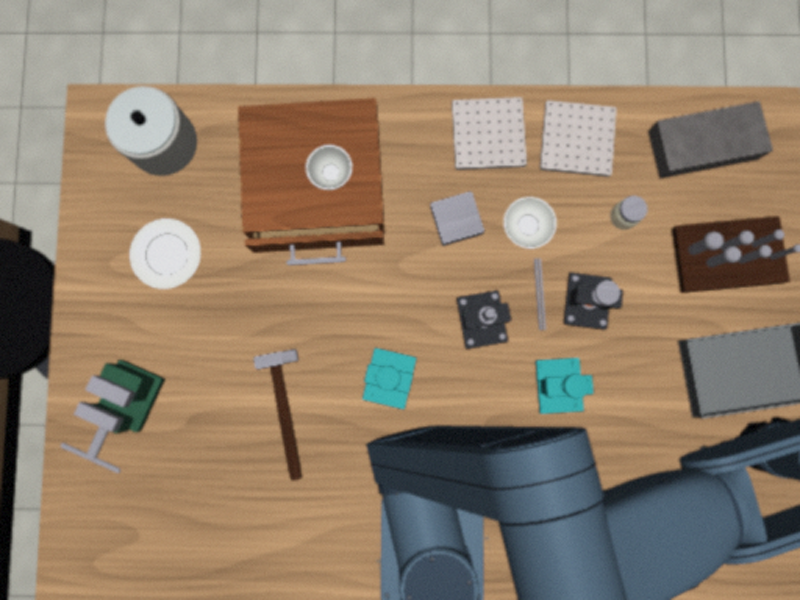

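View pics/side0.png

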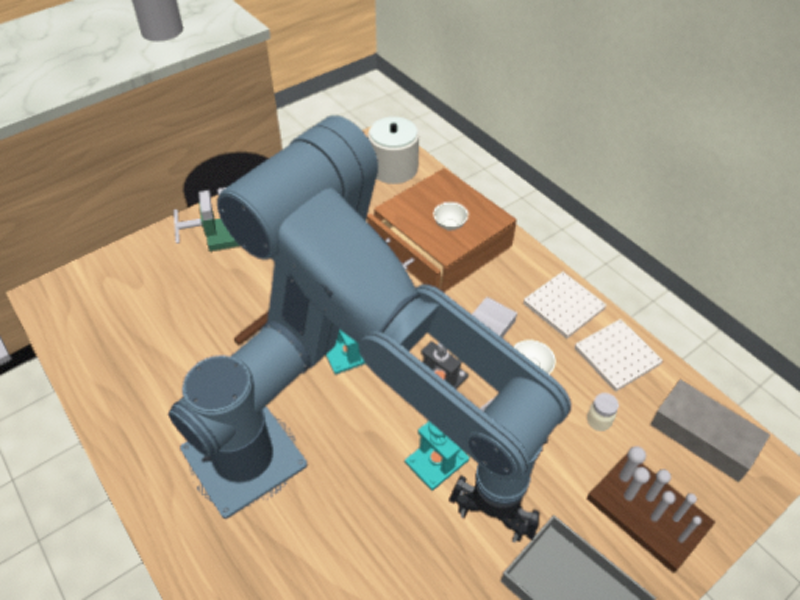

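The top view shows the broad press at about (593,300), with its disc head at (607,292). The slim press is at (483,318). The cabinet is at (313,165) with its bar handle from (290,262) to (344,259), and the drawer is slightly open. The turquoise look-alikes are at (390,378) and (563,385). The side view confirms this, though the arm hides the presses.

```bash
python3 - <<'E'
from h import *
import pickle
c=pickle.load(open('top.pkl','rb')); s=512/800
def P(px,z): return onz(c,[[ (u+.5)*s-.5,(v+.5)*s-.5] for u,v in px],z).round(1)
print('handle',P([(290,262),(344,259)],69).tolist())
print('cabtop',P([(238,107),(377,100),(383,226),(244,232)],103).tolist())
print('front top',P([(247,241),(383,234)],94).tolist())
print('base slim corners',P([(458,297),(499,291),(508,341),(467,347)],16).tolist())
print('base broad corners',P([(569,274),(613,276),(607,328),(565,325)],16).tolist())
print('disc',P([(607,292)],159).tolist(),'slim',P([(488,314)],148))
img=c['img']; crop=cv2.resize(img[165:215,275:405],None,fx=6,fy=6,interpolation=cv2.INTER_CUBIC)
crop2=cv2.resize(img[145:175,140:260],None,fx=6,fy=6,interpolation=cv2.INTER_CUBIC)
o=np.zeros((300+180,780,3),np.uint8);o[:300]=crop;o[300:,:720]=crop2
cv2.imwrite('pics/crop.png',o)
E
```

```text
handle [[569.7, 287.9, 69.0], [576.4, 179.3, 69.0]]
cabtop [[880.6, 395.6, 103.0], [896.1, 114.9, 103.0], [637.1, 100.4, 103.0], [623.7, 375.0, 103.0]]
front top [[607.4, 370.5, 94.0], [622.9, 100.5, 94.0]]
base slim corners [[507.0, -53.7, 16.0], [520.0, -138.7, 16.0], [416.6, -156.2, 16.0], [403.7, -71.9, 16.0]]
base broad corners [[556.5, -284.4, 16.0], [552.8, -375.7, 16.0], [444.5, -360.3, 16.0], [450.2, -273.9, 16.0]]
disc [[501.5, -321.6, 159.0]] slim [[459.8 -99.9 148. ]]
```

View pics/crop.png

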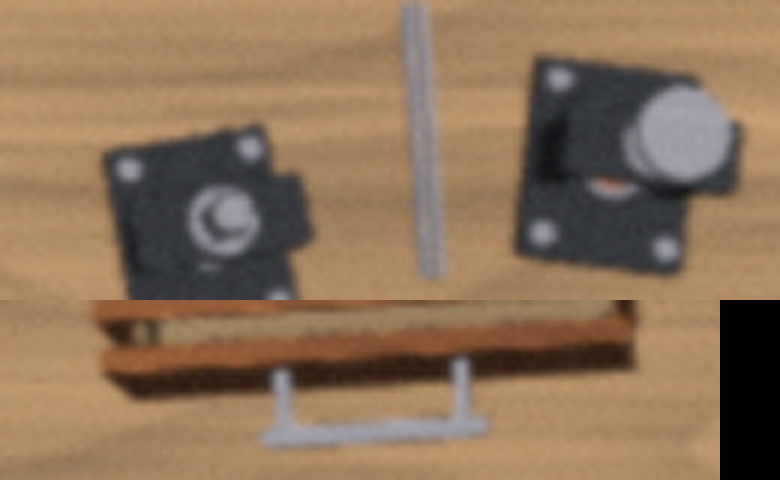

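```bash
cat >> h.py <<'E'
def to(pos,head):
    """units for a TCP move to pos (mm), tool down, tool x heading (deg)"""
    s=read_state(); M=rotm(s['tool_rot'])
    h=np.radians(head); x=np.array([np.cos(h),np.sin(h),0]); z=np.array([0,0,-1.]); T=np.c_[x,np.cross(z,x),z]
    return (M.T@(np.array(pos)-s['eef_pos'])/50).round(2).tolist(),(np.degrees(R.from_matrix(M.T@T).as_rotvec())/5).round(2).tolist()
E
python3 - <<'E'
from h import *
print(to([572,233,200],93.4))
E
```

```text
([12.33, -10.26, 0.97], [-0.01, -0.01, -13.57])
```

>>> apply_moves:
  commands:
    - [[12.33,-10.26,0],[0,0,-13.57],0.38]
    - [[12.33,-10.26,0],[0,0,-13.57],0.38]
    - [[12.33,-10.26,0],[0,0,-13.57],0.38]
    - [[12.33,-10.26,0],[0,0,-13.57],0.38]
    - [[12.33,-10.26,0],[0,0,-13.57],0.38]
    - [[12.33,-10.26,0],[0,0,-13.57],0.38]
    - [[12.33,-10.26,0],[0,0,-13.57],0.38]
    - [[12.33,-10.26,0],[0,0,-13.57],0.38]
    - [[12.33,-10.26,0],[0,0,-13.57],0.38]
    - [[12.33,-10.26,0],[0,0,-13.57],0.38]
    - [[12.33,-10.26,0],[0,0,-13.57],0.38]
    - [[12.33,-10.26,0],[0,0,-13.57],0.38]

```text
clock: 1.6
eef_pos: [550.9, 187.2, 247.9]
tool_rot: [-2.154, -2.287, 0.001]
force: [1.5, 0.3, 0.7]
gripper_width: 32.3
grip_force: 0.0
```

>>> apply_moves:
  commands:
    - [[0,0,0],[0,0,0],0.38]
    - [[0,0,0],[0,0,0],0.38]

```text
clock: 1.85
eef_pos: [549.9, 185.1, 247.5]
tool_rot: [-2.153, -2.287, 0.003]
force: [-0.1, -0.3, -0.1]
gripper_width: 32.6
grip_force: 0.0
```

```bash
python3 - <<'E'
from h import *
s=read_state();print(s['clock'],s['eef_pos'],s['gripper_width'],s['joint_pos'])
print(to([572,233,150],93.4))
E
```

```text
1.85 [549.89474469 185.11552779 247.52933572] 32.59007676897313 [ 1.32894374e-01  3.14478246e-01  1.46014338e+00 -5.44056266e-04
  1.36882277e+00  7.27175744e-02]
([0.93, 0.5, 1.95], [-0.02, 0.01, 0.01])
```

>>> apply_moves:
  commands:
    - [[0.93,0.5,0.9],[0,0,0],0.31]
    - [[0.93,0.5,1.95],[0,0,0],0.31]
    - [[0.93,0.5,1.95],[0,0,0],0.31]
    - [[0.93,0.5,1.95],[0,0,0],0.31]

```text
clock: 2.35
eef_pos: [573.5, 231.8, 152.8]
tool_rot: [2.156, 2.284, 0.002]
force: [0.4, -0.4, 0.4]
gripper_width: 26.3
grip_force: 0.0
```

```bash
python3 - <<'E'
from h import *
s=read_state();print(s['clock'],s['eef_pos'],s['gripper_width'])
print(to([571.5,233,66],93.4))
c=camera('side');cv2.imwrite('pics/a.png',cv2.resize(c['img'][100:250,180:380],(800,600),interpolation=cv2.INTER_CUBIC))
E
```

```text
2.35 [573.48584357 231.79498322 152.8071137 ] 26.278020748456687
([0.03, -0.04, 1.74], [0.02, 0.0, -0.02])
```

View pics/a.png

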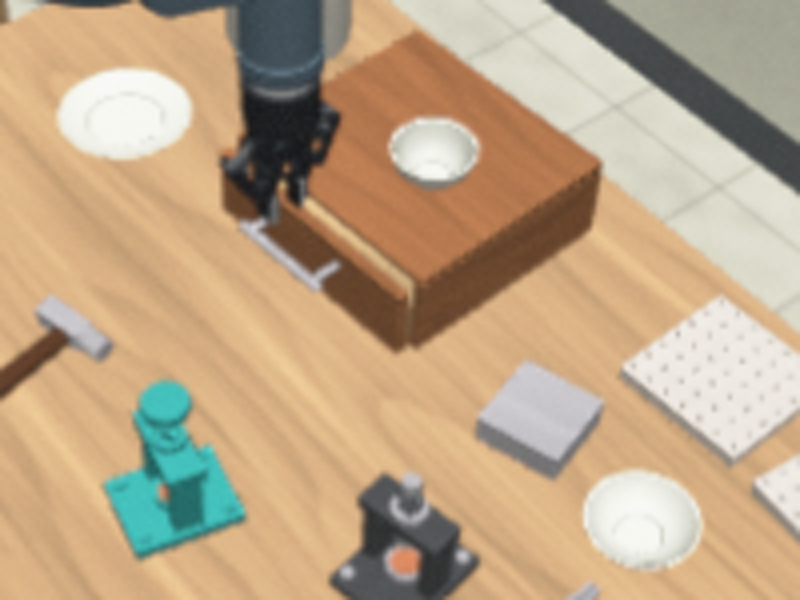

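The side crop shows the handle bar from about (243,227) to (318,284), with the gripper above its far part. I'll check the handle's position from this view.

```bash
python3 - <<'E'
from h import *
import pickle
c=pickle.load(open('side.pkl','rb'))
f=lambda u,v:(180+(u+.5)/4-.5,100+(v+.5)/4-.5)
p=onz(c,[f(243,227),f(318,284)],69);print(p.round(1),p.mean(0))
q=proj(c,[[573,233,69]]);print((q-[180,100])*4)
E
```

```text
[[568.7 292.7  69. ]
 [581.7 183.8  69. ]] [575.21247335 238.25736317  69.        ]
[[279.82197029 257.58262255]]
```

>>> apply_moves:
  commands:
    - [[0.04,-0.02,0.6],[0,0,0],0.31]
    - [[0.04,-0.02,1.2],[0,0,0],0.31]
    - [[0.04,-0.02,1.74],[0,0,0],0.31]
    - [[0.04,-0.02,1.74],[0,0,0],0.31]
  squeeze: 40

```text
clock: 2.9
eef_pos: [575.4, 234.8, 68.2]
tool_rot: [2.152, 2.281, 0.012]
force: [-0.5, -0.3, 0.2]
gripper_width: 26.7
grip_force: 0.0
```

>>> apply_moves:
  commands:
    - [[0,0,0],[0,0,0],0.0]
    - [[0,0,0],[0,0,0],0.0]
    - [[0,0,0],[0,0,0],0.0]
    - [[0,0,0],[0,0,0],0.0]

```text
clock: 3.4
eef_pos: [573.8, 234.7, 67.1]
tool_rot: [2.153, 2.283, 0.007]
force: [0.4, -1.6, 7.5]
gripper_width: 9.2
grip_force: 39.0
```

>>> apply_moves:
  commands:
    - [[0,-0.2,0],[0,0,0],0.0]
    - [[0,-0.6,0],[0,0,0],0.0]
    - [[0,-1.0,0],[0,0,0],0.0]
    - [[0,-1.4,0],[0,0,0],0.0]
    - [[0,-1.8,0],[0,0,0],0.0]
    - [[0,-2.2,0],[0,0,0],0.0]
    - [[0,-2.6,0],[0,0,0],0.0]
    - [[0,-3.0,0],[0,0,0],0.0]
    - [[0,-3.3,0],[0,0,0],0.0]
    - [[0,-3.44,0],[0,0,0],0.0]
    - [[0,-3.44,0],[0,0,0],0.0]
    - [[0,-3.44,0],[0,0,0],0.0]

```text
clock: 4.9
eef_pos: [402.2, 223.3, 67.0]
tool_rot: [2.15, 2.283, 0.004]
force: [-1.4, -11.6, 18.9]
gripper_width: 9.3
grip_force: 41.0
```

>>> apply_moves:
  commands:
    - [[0,0,0],[0,0,0],0.31]
    - [[0,0,0],[0,0,0],0.31]
    - [[0,0,0],[0,0,0],0.31]
    - [[0,0,-0.6],[0,0,0],0.31]
    - [[0,0,-1.4],[0,0,0],0.31]
    - [[0,0,-2.4],[0,0,0],0.5]
    - [[-1.0,0,-3.6],[0,0,0],0.7]
    - [[-2.0,0,-3.6],[0,0,0],0.7]
    - [[-3.0,-1.0,-3.6],[0,0,0],0.7]
    - [[-4.0,-1.0,-3.6],[0,0,0],0.7]
    - [[-4.0,-1.0,-3.6],[0,0,0],0.7]
    - [[-4.0,-1.0,-3.6],[0,0,0],0.7]

```text
clock: 6.4
eef_pos: [361.7, 22.3, 244.2]
tool_rot: [2.157, 2.284, 0.001]
force: [-0.6, 1.5, -0.2]
gripper_width: 59.6
grip_force: 0.0
```

```bash
python3 - <<'E'
from h import *
import pickle
s=read_state();print(s['clock'],s['eef_pos'],s['gripper_width'])
c=camera('top');pickle.dump(c,open('top2.pkl','wb'))
cv2.imwrite('pics/b.png',cv2.resize(c['img'][120:240,130:290],(800,600),interpolation=cv2.INTER_CUBIC))
c=camera('side');pickle.dump(c,open('side2.pkl','wb'))
cv2.imwrite('pics/b2.png',cv2.resize(c['img'][90:240,160:360],(800,600),interpolation=cv2.INTER_CUBIC))
E
```

```text
6.4 [361.73609675  22.32819458 244.16883081] 59.614316569894875
```

View pics/b.png

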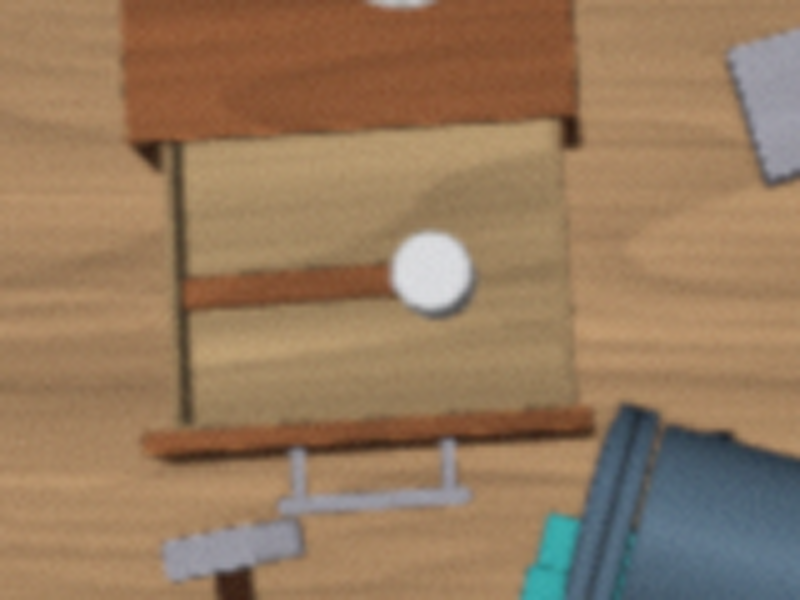

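The top crop shows the drawer open. The mallet's head is at about (431,271) and its handle's axis runs from (185,292) to (388,279).

```bash
python3 - <<'E'
from h import *
import pickle
c=pickle.load(open('top2.pkl','rb'))
f=lambda u,v:(130+(u+.5)/5-.5,120+(v+.5)/5-.5)
m=(c['img'][120:240,130:290].min(2)>170).astype(np.uint8)
n,l,st,ce=cv2.connectedComponentsWithStats(m);print(st[1:].tolist(),ce[1:]*5)
h=onz(c,[f(431,271)],71)[0];print('head',h)
p=onz(c,[f(185,292),f(388,279)],[43+11*0,43]);print(p)
hd=np.degrees(np.arctan2(*(p[0]-p[1])[[1,0]]));print(hd)
hd2=np.degrees(np.arctan2(*(p[0]-h)[[1,0]]));print(hd2)
print('handlebar',onz(c,[f(282,504),f(468,493)],69))
for a in(hd,hd2):
    d=np.array([np.cos(np.radians(a)),np.sin(np.radians(a))]); g=h[:2]+50*d; print(g,to([*g,150],a))
E
```

```text
[[77, 0, 3, 1, 3], [81, 0, 3, 1, 3], [79, 47, 15, 15, 176]] [[390.           0.        ]
 [410.           0.        ]
 [428.63636364 268.21022727]]
head [549.93238317 191.78152532  71.        ]
[[539.71821619 351.44893415  43.        ]
 [548.83329938 221.78169689  43.        ]]
94.0210472819892
93.6603104941724
handlebar [[403.64541387 282.04149127  69.        ]
 [411.22452423 166.6929363   69.        ]]
[546.42623724 241.65844323] ([4.13, 3.95, 1.88], [0.0, -0.01, -0.11])
[546.74033196 241.67952937] ([4.13, 3.96, 1.88], [0.0, -0.01, -0.04])
```

>>> apply_moves:
  commands:
    - [[4.13,3.95,0.8],[0,0,-0.1],0.6]
    - [[4.13,3.95,0.8],[0,0,-0.1],0.6]
    - [[4.13,3.95,0.8],[0,0,-0.1],0.6]
    - [[4.13,3.95,0.8],[0,0,-0.1],0.6]
    - [[4.13,3.95,0.8],[0,0,-0.1],0.6]
    - [[4.13,3.95,0.8],[0,0,-0.1],0.6]
    - [[4.13,3.95,1.88],[0,0,-0.1],0.6]
    - [[4.13,3.95,1.88],[0,0,-0.1],0.6]
    - [[4.13,3.95,1.88],[0,0,-0.1],0.6]

```text
clock: 7.62
eef_pos: [546.7, 240.4, 151.2]
tool_rot: [2.144, 2.296, 0.001]
force: [-0.1, -0.1, -0.5]
gripper_width: 51.2
grip_force: 0.0
```

```bash
python3 - <<'E'
from h import *
print(to([546.5,241.7,41],93.8),read_state()['eef_pos'],read_state()['gripper_width'])
E
```

```text
([0.03, -0.0, 2.2], [0.01, -0.0, 0.03]) [546.66011575 240.40901451 151.16426857] 51.247885371473814
```

>>> apply_moves:
  commands:
    - [[0.03,0,0.7],[0,0,0],0.6]
    - [[0.03,0,1.4],[0,0,0],0.6]
    - [[0.03,0,1.9],[0,0,0],0.6]
    - [[0.03,0,2.2],[0,0,0],0.6]
    - [[0.03,0,2.2],[0,0,0],0.6]
    - [[0.03,0,2.2],[0,0,0],0.1]
    - [[0.03,0,2.2],[0,0,0],0.1]
    - [[0.03,0,2.2],[0,0,0],0.1]
    - [[0.03,0,2.2],[0,0,0],0.1]
    - [[0.03,0,2.2],[0,0,0],0.1]
  squeeze: 110

```text
clock: 8.88
eef_pos: [547.6, 242.0, 41.4]
tool_rot: [2.144, 2.295, 0.004]
force: [-0.9, 0.9, 6.5]
gripper_width: 18.9
grip_force: 107.3
```

>>> apply_moves:
  commands:
    - [[0,0,-0.1],[0,0,0],0.1]
    - [[0,0,-0.4],[0,0,0],0.1]
    - [[0,0,-0.8],[0,0,0],0.1]
    - [[0,0,-1.4],[0,0,0],0.1]
    - [[0,0,-2.0],[0,0,0],0.1]
    - [[0,0,-2.6],[0,0,0],0.1]
    - [[0,0,-3.2],[0,0,0],0.1]
    - [[0,0,-3.8],[0,0,0],0.1]
    - [[0,0,-4.4],[0,0,0],0.1]
    - [[0,0,-4.4],[0,0,0],0.1]

```text
clock: 10.12
eef_pos: [547.8, 241.8, 263.1]
tool_rot: [2.142, 2.293, 0.008]
force: [-0.1, 0.5, -2.1]
gripper_width: 19.1
grip_force: 107.7
```

```bash
python3 - <<'E'
from h import *
import pickle
s=read_state();print(s['eef_pos'],s['force'],s['wrist_torque'],s['joint_pos'])
a=38;d=np.array([np.cos(np.radians(a)),np.sin(np.radians(a))]);g=np.array([502,-322])+50*d
print(g,to([*g,258],a))
c=camera('side')
cv2.imwrite('pics/c.png',cv2.resize(c['img'][60:210,180:380],(800,600),interpolation=cv2.INTER_CUBIC))
E
```

```text
[547.82858582 241.84331833 263.05787033] [-0.08502342  0.48540849 -2.1246037 ] [ 0.1121809   0.00166492 -0.01148348] [2.29616157e-01 3.34125795e-01 1.39426197e+00 2.40618607e-05
 1.40707455e+00 1.61670231e-01]
[ 541.40053768 -291.21692623] ([-10.63, -0.85, 0.09], [0.06, -0.04, 11.18])
```

View pics/c.png

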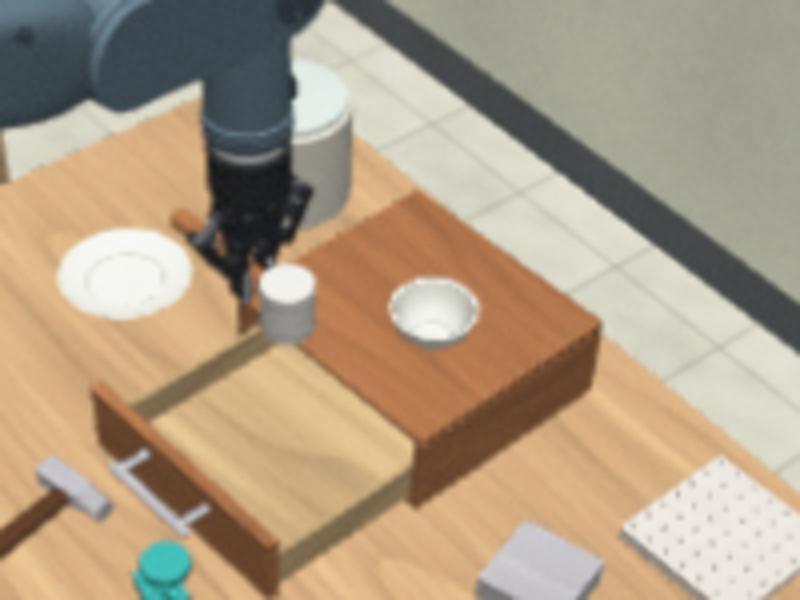

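The crop shows the mallet held upright and level, with its head at (288,300) clear above the drawer. Next I'll carry it over the broad press.

>>> apply_moves:
  commands:
    - [[-0.7,0,0],[0,0,0.8],0.1]
    - [[-1.7,0,0],[0,0,2],0.1]
    - [[-2.7,0,0],[0,0,3],0.1]
    - [[-3.7,-0.1,0],[0,0,4],0.1]
    - [[-4.7,-0.2,0],[0,0,5],0.1]
    - [[-5.7,-0.3,0],[0,0,6],0.1]
    - [[-6.7,-0.4,0],[0,0,7],0.1]
    - [[-7.7,-0.5,0],[0,0,8],0.1]
    - [[-8.7,-0.6,0],[0,0,9],0.1]
    - [[-9.7,-0.75,0],[0,0,10],0.1]
    - [[-10.3,-0.8,0.05],[0,0,10.8],0.1]
    - [[-10.63,-0.85,0.09],[0,0,11.18],0.1]

```text
clock: 11.68
eef_pos: [539.2, -292.8, 252.9]
tool_rot: [-2.969, -1.017, 0.003]
force: [0.6, 0.6, -2.7]
gripper_width: 19.0
grip_force: 107.7
```

>>> apply_moves:
  commands:
    - [[0,0,0],[0,0,0],0.1]
    - [[0,0,0],[0,0,0],0.1]
    - [[0,0,0],[0,0,0],0.1]

```text
clock: 12.05
eef_pos: [540.6, -290.2, 255.6]
tool_rot: [-2.969, -1.026, -0.0]
force: [0.2, 0.0, -3.3]
gripper_width: 18.7
grip_force: 107.7
```

```bash
python3 - <<'E'
from h import *
import pickle
s=read_state();print(s['clock'],s['eef_pos'],s['force'],s['wrist_torque'])
a=38;d=np.array([np.cos(np.radians(a)),np.sin(np.radians(a))]);g=np.array([502,-322])+50*d
print(g,to([*g,205],a))
c=camera('side');pickle.dump(c,open('side3.pkl','wb'))
b=camera('top');pickle.dump(b,open('top3.pkl','wb'))
q=proj(c,[[502,-322,159]])[0];t=proj(b,[[502,-322,288]])[0];print(q,t)
x,y=q.astype(int)-[66,90];u,v=t.astype(int)-[66,90];print(x,y,u,v)
im=np.hstack([c['img'][y:y+150,x:x+132],b['img'][v:v+150,u:u+132]])
cv2.imwrite('pics/d.png',cv2.resize(im,None,fx=3,fy=3,interpolation=cv2.INTER_CUBIC))
E
```

```text
12.05 [ 540.62678023 -290.19492527  255.55707803] [ 0.15868098  0.00927512 -3.30206972] [ 0.09319336 -0.1214826   0.00893821]
[ 541.40053768 -291.21692623] ([-0.0, 0.03, 1.01], [-0.0, -0.0, 0.02])
[336.07121432 255.95550162] [402.16077128 180.56452019]
270 165 336 90
```

View pics/d.png

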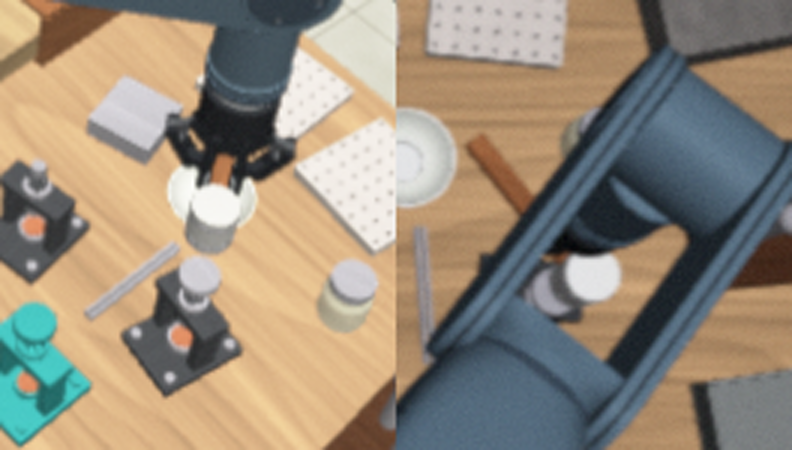

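The left half shows the mallet's head just above the broad disc, which is at (199,276). The right half shows the head's top at (592,277), within about 4 mm of the punch's axis.

>>> apply_moves:
  commands:
    - [[0.03,0.03,0.5],[0,0,0],0.1]
    - [[0.05,0.05,1.0],[0,0,0],0.1]
    - [[0.05,0.05,1.0],[0,0,0],0.1]
    - [[0.05,0.05,1.0],[0,0,0],0.1]
  squeeze: 120

```text
clock: 12.65
eef_pos: [544.3, -292.1, 206.4]
tool_rot: [2.969, 1.023, 0.001]
force: [0.0, -0.3, -1.5]
gripper_width: 18.8
grip_force: 117.6
```

```bash
python3 - <<'E'
from h import *
s=read_state();print(s['eef_pos'],s['force'],s['dq'],(s['eef_pos'][2]-156)/50)
E
```

```text
[ 544.32334926 -292.10207183  206.43023935] [ 0.02010782 -0.26102054 -1.52221824] [-0.00294694 -0.01033327 -0.01374539 -0.00038497 -0.00304451 -0.0009456 ] 1.0086047870595467
```

>>> apply_moves:
  commands:
    - [[0,0,0.5],[0,0,0],0.1]
    - [[0,0,1.0],[0,0,0],0.1]
    - [[0,0,1.0],[0,0,0],0.1]
    - [[0,0,1.0],[0,0,0],0.1]

```text
clock: 13.15
eef_pos: [545.2, -292.8, 158.6]
tool_rot: [2.967, 1.022, 0.004]
force: [0.7, 1.4, 5.5]
gripper_width: 18.7
grip_force: 119.1
```

```bash
python3 - <<'E'
from h import *
import pickle
s=read_state();print(s['eef_pos'],s['force'],s['wrist_torque'])
c=camera('side')
im=c['img'][185:285,285:400]
cv2.imwrite('pics/e.png',cv2.resize(im,None,fx=5,fy=5,interpolation=cv2.INTER_CUBIC))
print((proj(c,[[502,-322,159],[502,-322,129]])-[285,185])*5)
E
```

```text
[ 545.21283349 -292.84170346  158.61465991] [0.67498066 1.42510667 5.45023766] [0.22557795 0.02643421 0.04094031]
[[255.35607161 354.77750811]
 [248.81534755 379.53337294]]
```

View pics/e.png

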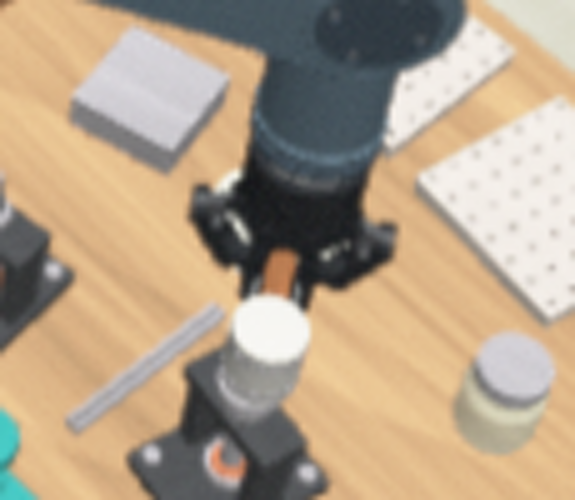

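The crop shows the head resting on the punch and the punch well down. The force is near 8 N, so I'll push on to the hard stop.

>>> apply_moves:
  commands:
    - [[0,0,0.08],[0,0,0],0.1]
    - [[0,0,0.08],[0,0,0],0.1]

```text
clock: 13.45
eef_pos: [545.4, -292.8, 155.3]
tool_rot: [2.966, 1.022, 0.005]
force: [0.6, 1.4, 6.8]
gripper_width: 18.9
grip_force: 119.4
```

>>> apply_moves:
  commands:
    - [[0,0,0.06],[0,0,0],0.1]
    - [[0,0,0.06],[0,0,0],0.1]

```text
clock: 13.7
eef_pos: [545.9, -292.6, 154.4]
tool_rot: [2.965, 1.021, 0.007]
force: [-0.6, 5.0, 17.4]
gripper_width: 18.8
grip_force: 120.7
```

That's the hard stop: the force jumped to 17 N. But the last few millimetres were a slow push, so I'll repeat it as one continuous quick blow all the way home.

>>> apply_moves:
  commands:
    - [[0,0,-0.6],[0,0,0],0.1]
    - [[0,0,-1.0],[0,0,0],0.1]
    - [[0,0,-1.0],[0,0,0],0.1]
    - [[0,0,-1.0],[0,0,0],0.1]
    - [[0,0,-0.5],[0,0,0],0.1]
    - [[0,0,-0.01],[0,0,0],0.1]
    - [[0,0,-0.01],[0,0,0],0.1]

```text
clock: 14.58
eef_pos: [546.6, -292.4, 149.9]
tool_rot: [2.967, 1.022, 0.008]
force: [6.2, 1.6, 5.6]
gripper_width: 18.9
grip_force: 125.6
```

>>> apply_moves:
  commands:
    - [[0,0,-0.6],[0,0,0],0.1]
    - [[0,0,-1.4],[0,0,0],0.1]
    - [[0,0,-2.2],[0,0,0],0.1]
    - [[0,0,-2.2],[0,0,0],0.1]
    - [[0,0,-2.2],[0,0,0],0.1]

```text
clock: 15.2
eef_pos: [543.0, -291.4, 256.6]
tool_rot: [-2.968, -1.022, 0.003]
force: [0.3, -0.2, -3.6]
gripper_width: 18.7
grip_force: 124.6
```

```bash
python3 - <<'E'
from h import *
import pickle
s=read_state();print(s['clock'],s['eef_pos'],s['force'],s['wrist_torque'])
print(to([547.5,241.8,263],93.8))
c=camera('side');pickle.dump(c,open('side4.pkl','wb'))
cv2.imwrite('pics/f.png',cv2.resize(c['img'][165:285,285:400],None,fx=5,fy=5,interpolation=cv2.INTER_CUBIC))
E
```

```text
15.2 [ 542.99064852 -291.41785875  256.62959256] [ 0.27188675 -0.23168426 -3.55668806] [ 0.05132397 -0.11331596  0.01759637]
([6.64, -8.35, -0.1], [-0.04, -0.01, -11.16])
```

View pics/f.png

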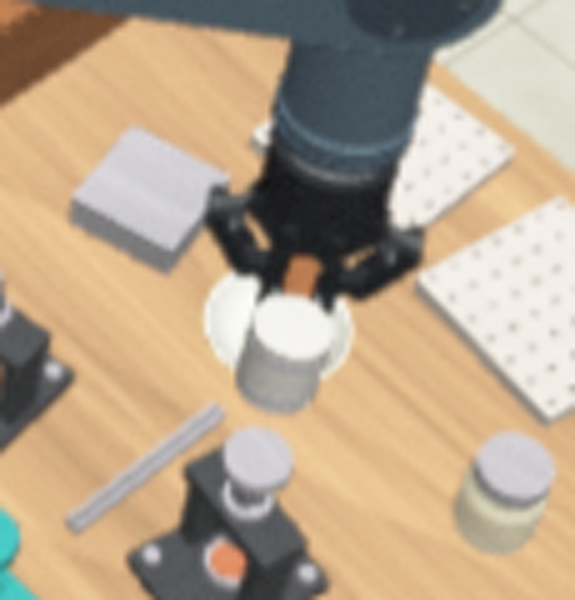

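The picture shows the punch back up and the mallet still firmly held, tilted a few degrees. Now I'll carry it back to the drawer.

>>> apply_moves:
  commands:
    - [[0.5,-0.6,-0.1],[0,0,-0.8],0.1]
    - [[1.1,-1.4,-0.1],[0,0,-2],0.1]
    - [[1.7,-2.2,-0.1],[0,0,-3],0.1]
    - [[2.3,-3.0,-0.1],[0,0,-4],0.1]
    - [[2.9,-3.8,-0.1],[0,0,-5],0.1]
    - [[3.5,-4.6,-0.1],[0,0,-6],0.1]
    - [[4.1,-5.3,-0.1],[0,0,-7],0.1]
    - [[4.7,-6.0,-0.1],[0,0,-8],0.1]
    - [[5.3,-6.8,-0.1],[0,0,-9],0.1]
    - [[5.9,-7.5,-0.1],[0,0,-10],0.1]
    - [[6.4,-8.1,-0.1],[0,0,-10.8],0.1]
    - [[6.64,-8.35,-0.1],[0,0,-11.16],0.1]

```text
clock: 16.75
eef_pos: [547.2, 243.2, 261.3]
tool_rot: [-2.141, -2.296, 0.005]
force: [0.4, -0.3, -3.1]
gripper_width: 18.8
grip_force: 124.6
```

>>> apply_moves:
  commands:
    - [[0,0,0],[0,0,0],0.1]
    - [[0,0,0],[0,0,0],0.1]
    - [[0,0,0],[0,0,0],0.1]

```text
clock: 17.12
eef_pos: [548.6, 240.1, 263.6]
tool_rot: [2.149, 2.292, -0.001]
force: [-0.1, -0.1, -3.5]
gripper_width: 18.6
grip_force: 124.6
```

```bash
python3 - <<'E'
from h import *
s=read_state();print(s['eef_pos']);print(to([547.5,241.8,48],93.8))
E
```

```text
[548.62055168 240.05721758 263.64739358]
([0.04, -0.02, 4.31], [-0.0, 0.01, -0.02])
```

>>> apply_moves:
  commands:
    - [[0.04,0,0.7],[0,0,0],0.1]
    - [[0.04,0,1.5],[0,0,0],0.1]
    - [[0.04,0,2.3],[0,0,0],0.1]
    - [[0.04,0,3.1],[0,0,0],0.1]
    - [[0.04,0,3.7],[0,0,0],0.1]
    - [[0.04,0,4.1],[0,0,0],0.1]
    - [[0.04,0,4.31],[0,0,0],0.1]
    - [[0.04,0,4.31],[0,0,0],0.1]

```text
clock: 18.12
eef_pos: [548.3, 242.7, 48.0]
tool_rot: [-2.147, -2.292, 0.001]
force: [-0.3, 0.0, -3.8]
gripper_width: 18.8
grip_force: 124.6
```

>>> apply_moves:
  commands:
    - [[0,0,0.06],[0,0,0],0.1]
    - [[0,0,0.1],[0,0,0],0.1]
    - [[0,0,0.1],[0,0,0],0.1]
  squeeze: 40

```text
clock: 18.5
eef_pos: [548.5, 243.4, 43.7]
tool_rot: [2.146, 2.294, 0.001]
force: [-0.5, 0.2, -3.3]
gripper_width: 18.7
grip_force: 124.6
```

>>> apply_moves:
  commands:
    - [[0,0,0.04],[0,0,0],0.1]
    - [[0,0,0.04],[0,0,0],0.1]
  squeeze: 20

```text
clock: 18.75
eef_pos: [548.2, 243.4, 41.2]
tool_rot: [-2.147, -2.294, 0.0]
force: [-0.6, -0.5, -3.0]
gripper_width: 19.1
grip_force: 124.6
```

>>> apply_moves:
  commands:
    - [[0,0,0.05],[0,0,0],0.1]
    - [[0,0,0.05],[0,0,0],0.1]

```text
clock: 19.0
eef_pos: [548.1, 243.3, 38.5]
tool_rot: [-2.146, -2.294, 0.001]
force: [-0.4, -0.3, -2.4]
gripper_width: 18.8
grip_force: 124.6
```

Slight contact. I'll release gently here and lift off.

>>> apply_moves:
  commands:
    - [[0,0,0.02],[0,0,0],0.25]
    - [[0,0,0.02],[0,0,0],0.3]
    - [[0,0,0.02],[0,0,0],0.4]
    - [[0,0,0.02],[0,0,0],0.5]
    - [[0,0,0.02],[0,0,0],0.55]
    - [[0,0,0.02],[0,0,0],0.55]
    - [[0,0,-0.4],[0,0,0],0.55]
    - [[0,0,-1.0],[0,0,0],0.55]
    - [[0,0,-2.0],[0,0,0],0.55]
    - [[0,0,-3.0],[0,0,0],0.55]
    - [[0,0,-3.6],[0,0,0],0.4]
    - [[0,0,-3.6],[0,0,0],0.31]

```text
clock: 20.5
eef_pos: [549.8, 243.8, 221.9]
tool_rot: [2.144, 2.291, 0.008]
force: [0.8, 0.3, -0.8]
gripper_width: 26.4
grip_force: 0.0
```

>>> apply_moves:
  commands:
    - [[-1,-1,0],[0,0,0],0.31]
    - [[-2,-2,0],[0,0,0],0.31]
    - [[-3,-3,0],[0,0,0],0.31]
    - [[-4.4,-4,0],[0,0,0],0.31]
    - [[-4.4,-4,0],[0,0,0],0.31]
    - [[-4.4,-4,0],[0,0,0],0.31]
    - [[-4.4,-4,0],[0,0,0],0.31]

```text
clock: 21.38
eef_pos: [363.2, 10.7, 218.2]
tool_rot: [-2.147, -2.292, -0.0]
force: [0.1, 1.1, 0.2]
gripper_width: 26.4
grip_force: 0.0
```

```bash
python3 - <<'E'
from h import *
import pickle
s=read_state();print(s['clock'],s['eef_pos'],s['gripper_width'])
c=camera('top');pickle.dump(c,open('top5.pkl','wb'))
cv2.imwrite('pics/g.png',cv2.resize(c['img'][120:240,130:290],(800,600),interpolation=cv2.INTER_CUBIC))
E
```

```text
21.375 [363.1709897   10.72723692 218.16616682] 26.389979465594326
```

View pics/g.png

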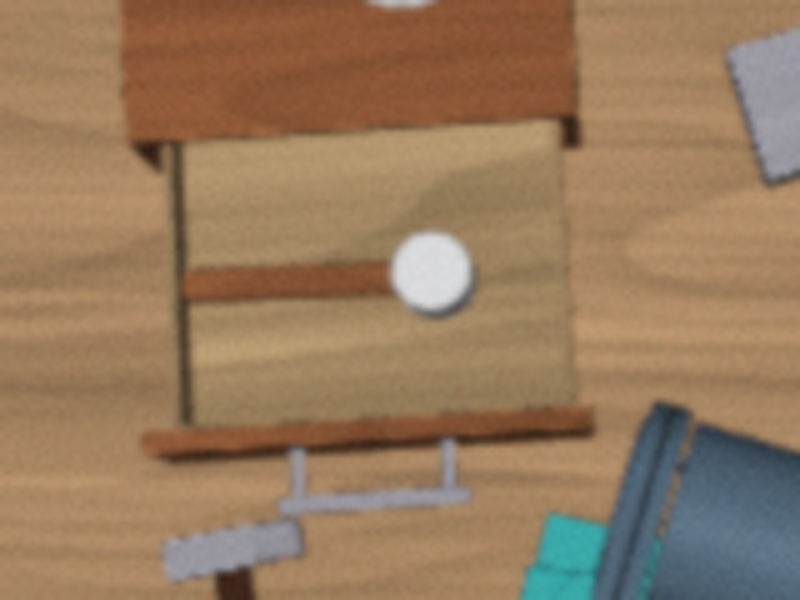

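The mallet stands upright in the drawer, with its head at (431,271). Next I'll push the handle shut with closed fingers from the front.

```bash
python3 - <<'E'
from h import *
print(to([362,221,150],93.4),to([362,221,66],93.4))
E
```

```text
([4.19, 0.25, 1.37], [-0.01, -0.01, 0.08]) ([4.19, 0.25, 3.05], [-0.01, -0.01, 0.08])
```

>>> apply_moves:
  commands:
    - [[1,0.1,0],[0,0,0],0.0]
    - [[2,0.15,0],[0,0,0],0.0]
    - [[3.2,0.2,0.2],[0,0,0],0.0]
    - [[4.19,0.25,1],[0,0,0],0.0]
    - [[4.19,0.25,1.37],[0,0,0.08],0.0]
    - [[4.19,0.25,2.2],[0,0,0.08],0.0]
    - [[4.19,0.25,3.05],[0,0,0.08],0.0]
    - [[4.19,0.25,3.05],[0,0,0.08],0.0]
    - [[4.19,0.25,3.05],[0,0,0.08],0.0]

```text
clock: 22.55
eef_pos: [362.5, 221.4, 67.0]
tool_rot: [2.153, 2.288, 0.001]
force: [-0.0, 0.5, 0.4]
gripper_width: 0.0
grip_force: 0.0
```

>>> apply_moves:
  commands:
    - [[0,0.2,0],[0,0,0],0.0]
    - [[0,0.4,0],[0,0,0],0.0]
    - [[0,0.7,0],[0,0,0],0.0]
    - [[0,1.0,0],[0,0,0],0.0]
    - [[0,1.4,0],[0,0,0],0.0]
    - [[0,1.8,0],[0,0,0],0.0]
    - [[0,2.2,0],[0,0,0],0.0]
    - [[0,2.6,0],[0,0,0],0.0]
    - [[0,3.0,0],[0,0,0],0.0]
    - [[0,3.3,0],[0,0,0],0.0]
    - [[0,3.5,0],[0,0,0],0.0]
    - [[0,3.6,0],[0,0,0],0.0]

```text
clock: 24.05
eef_pos: [542.1, 231.0, 66.2]
tool_rot: [-2.155, -2.286, 0.0]
force: [-1.1, 0.7, 0.6]
gripper_width: 0.3
grip_force: 0.6
```

>>> apply_moves:
  commands:
    - [[0,0.06,0],[0,0,0],0.0]
    - [[0,0.12,0],[0,0,0],0.0]
    - [[0,0.18,0],[0,0,0],0.0]
    - [[0,0.18,0],[0,0,0],0.0]

```text
clock: 24.55
eef_pos: [551.0, 231.7, 66.4]
tool_rot: [2.154, 2.286, 0.001]
force: [0.4, 0.1, 0.1]
gripper_width: 0.2
grip_force: 0.1
```

>>> apply_moves:
  commands:
    - [[0,0.06,0],[0,0,0],0.0]
    - [[0,0.12,0],[0,0,0],0.0]
    - [[0,0.18,0],[0,0,0],0.0]
    - [[0,0.18,0],[0,0,0],0.0]

```text
clock: 25.05
eef_pos: [560.3, 232.2, 66.4]
tool_rot: [2.154, 2.286, 0.001]
force: [0.0, -0.1, -0.2]
gripper_width: 0.2
grip_force: 0.0
```

>>> apply_moves:
  commands:
    - [[0,0.05,0],[0,0,0],0.0]
    - [[0,0.1,0],[0,0,0],0.0]
    - [[0,0.1,0],[0,0,0],0.0]

```text
clock: 25.42
eef_pos: [565.0, 232.5, 66.3]
tool_rot: [2.155, 2.286, 0.001]
force: [-0.1, 0.2, -0.4]
gripper_width: -0.1
grip_force: 0.0
```

>>> apply_moves:
  commands:
    - [[0,0.06,0],[0,0,0],0.0]
    - [[0,0.1,0],[0,0,0],0.0]
    - [[0,0.1,0],[0,0,0],0.0]

```text
clock: 25.8
eef_pos: [565.8, 232.5, 66.1]
tool_rot: [-2.151, -2.283, 0.01]
force: [-12.2, -0.8, 8.9]
gripper_width: -0.0
grip_force: 6.3
```

```bash
python3 - <<'E'
from h import *
import pickle
c=camera('side');pickle.dump(c,open('side6.pkl','wb'))
cv2.imwrite('pics/i.png',cv2.resize(c['img'][120:195,200:300],(800,600),interpolation=cv2.INTER_CUBIC))
E
```

```text
(no output)
```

View pics/i.png

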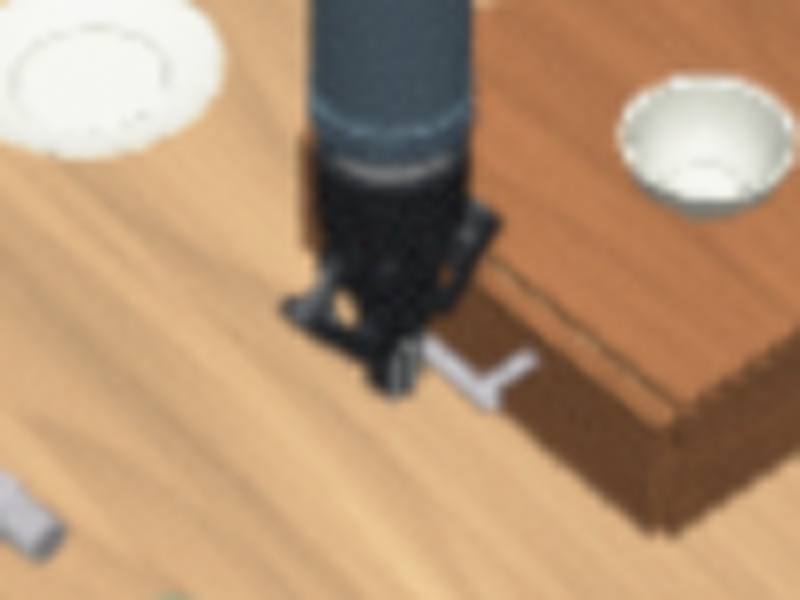

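The drawer front sits flush against the cabinet, and the force jumped to 12 N at the stop, so the drawer is shut. I'll back off and rise clear.

>>> apply_moves:
  commands:
    - [[0,-0.3,0],[0,0,0],0.0]
    - [[0,-1.0,0],[0,0,0],0.0]
    - [[0,-1.5,-1],[0,0,0],0.0]
    - [[0,-1.5,-2],[0,0,0],0.0]
    - [[0,-1.5,-3],[0,0,0],0.0]
    - [[0,-1.5,-3],[0,0,0],0.0]
    - [[0,-1.5,-3],[0,0,0],0.0]
    - [[0,-1.5,-3],[0,0,0],0.0]

```text
clock: 26.85
eef_pos: [493.9, 228.1, 214.7]
tool_rot: [-2.154, -2.285, 0.004]
force: [-0.7, -0.7, -0.5]
gripper_width: 0.2
grip_force: 0.0
```

```bash
python3 -c "
from h import *
s=read_state();print(s['eef_pos'],s['force']);print(hand_in())"
```

```text
[493.88985085 228.09248315 214.67381446] [-0.71684868 -0.71816438 -0.5388541 ]
the job is handed in; nothing more can be done
None
```

I struck the broad punch home with the mallet, put the mallet back upright in the drawer, shut the drawer, and handed the job in at about 27 s; no verdict came back.

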